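Refit the loose handle and shut the open purge valve

ROBOT

A 6-joint arm with a two-finger parallel gripper is mounted at the origin on a cart in front of the work surface, level with it; the furniture and walls round the work are solid. World frame = base frame: x ahead of the robot, y to its left, z up, the work surface at z = 0. Lengths are in mm, angles in rad, forces in N, time in s.
With the tool pointing down it reaches from about 275 to 1000 mm from the base axis. Payload 8.4 kg.
Tool frame: the origin (TCP) lies midway between the tips of the shut fingers; the grasp point (between the pads) lies 19 mm behind it; z points along the fingers, y is the line along which they close (so a half turn about z gives the same grasp; the last joint's range is limited). The gripper opens to 85 mm and grips with 20 to 120 N. Pads are 22 mm wide; open, the fingers measure 114 mm over their backs; the gripper's body (76 mm by 85 mm) begins 54 mm behind the grasp point. The pads swing forward as they close: fully open they stand 13 mm farther back than shut.
Start: joints at [1.339, 0.353, 1.633, -0, 1.155, -0.002], TCP at [142.363, 608.573, 231.281] pointing down, gripper open.
Joint ranges: [-2.63, 2.63], [-0.92, 2.1], [0.06, 2.66], [-1.3, 4.44], [0, 2.69], [-3.02, 3.02]. Speed limits (rad/s): [2.22, 2.22, 2.79, 3.14, 3.14, 3.14].

INTERFACE

Orientations are given as [roll, pitch, yaw] about the fixed x, y, z axes, in that order (R = Rz(yaw) Ry(pitch) Rx(roll)).
In Python, from rig import monitor, imaging, r gives the robot as it stands.
- The arm moves only by the tool drive_tool, never from a script. Its argument "plan" is a list of rows, each an object of numbers: "x", "y", "z": the shift along the tool's x, y, z in units of 50 mm (1.0 is 50 mm); "ax", "ay", "az": the turn, a rotation vector about the tool's x, y, z in units of 6 degrees (1.0 is 6 degrees); "hand": the finger opening in mm, from 0 to 85.4. In form: [{"x": .., "y": .., "z": .., "ax": .., "ay": .., "az": .., "hand": ..}, ...]. A call has 1 to 8 rows; each row is the pose to reach, as a shift and turn from the pose commanded when the call began, along the tool's axes at that moment; what a row does not reach only later rows make up. A row lasts 1/10 s, in which the tool goes at most 50 mm and 8.59 degrees, less where a joint would pass 70% of its speed; a pose out of reach is approached as far as the arm can. A call with a gripper value outside its range is refused whole. The fingers move at their own pace and stop on an object; "grip_force" is the grip in N (left out, the last holds). Time passes only in rows, so rows that repeat a pose let the fingers close. It gives the time, the measured TCP pose, the force, the opening and the grip force at its end, in the units of the state.
- monitor.sense(): the state, without advancing time (a new reading comes with each control period).
- imaging.grab_frame(name): name is "side" or "top" or "wrist"; returns the picture (384x512x3 uint8, red, green, blue); there is no depth.
- imaging.camera_info(name): a dict with "mtx" (3x3 intrinsics, pixels), "dist" ([k1, k2, p1, p2, k3] as OpenCV has them; the pictures are not rectified), "R" (3x3) and "t" (3): a world point X has camera coordinates R X + t. Camera axes: x right, y down, z forward; pixel columns grow to the right and rows downward; lengths in mm; the calibration is good to about 2 mm. A picture is of the moment at which its call begins: read the wrist's pose just before it. camera_info takes no time and is no camera call; for the wrist camera it gives the pose at the moment of the call.
- r.sign_off(): hands the job in; it is judged then, once.
The state is a dict: "clock": time; "qpos": joint angles; "qvel": joint speeds; "joint_efforts": joint torques, N m; "eef_pos": TCP position; "tcp_rot": TCP orientation; "contact_force": force on the tool from outside, world axes, zero at the start; "wrist_torque": the same for the moment, N m; "opening": opening from 0.0 (shut) to 1.0 (fully open); "grasp_force": force on a finger pad.
Only numpy, scipy, OpenCV 4.12 (cv2) and the standard library are available. Lean on these libraries where they do the work, as an engineer would, in place of code of your own. Each camera call takes 0.05 s, during which the arm holds its last target. There are 200 camera calls.

TASK

One valve of the purge manifold is still part open and its handle has come off: the handle lies on its side on the table. Refit it on the bare spindle, letting it drop fully home without forcing it down, then turn it clockwise until the valve is shut against its stop, the grip bar in line with the row of valves. Do not disturb the settings of the other valves, and leave the handle on.

Things in the scene. Friction and masses are not known exactly. Their poses are not given: they have to be found in the camera images.
- handle: The loose black plastic valve handle, 76 mm tall when upright, about 110 g: a rectangular hub 40 mm (its x) by 30 mm (its y) by 50 mm tall under a grip bar. Origin: centre of the hub's open foot; z points from the foot to the bar. It starts lying on a 40 mm wide face of the hub, its z and x level, its z roughly to the robot's left, origin 15 mm above the table. Upright it stands by itself
- handle_bar (a point): Centre of the handle's grip bar, 63 mm from the foot along the handle's z. The bar is 60 mm long (along the handle's x), 16 mm thick (its y) and 26 mm tall (50 to 76 mm above the foot); below it the hub is 30 mm thick. Axes as the handle's
- manifold: Aluminium manifold fixed to the table: base plate 150 x 300 x 8 mm, header block 46 mm wide (x), 256 mm long (y), its top 42 mm above the table, with four valves in a row along y (-93, -31, 31, 93 mm), 62 mm apart; low tubes and a bar behind, a round gauge (top 94 mm high) at the +y end. Origin: on the table under the middle of the row. Fitted handles' tops are 132 mm above the table
- valve_bare: Brass bonnet of the valve without a handle, fixed on the header in any of the four places. Origin: on the header's top, on the spindle's axis; z up, y along the row
- spindle_seat (a point): Centre of the bare bonnet's top face, on the spindle's axis, 56 mm above the table: the handle's foot rests here when fully home. Axes fixed as the bonnet's. The rectangular socket in the foot is 26 mm (handle x) by 14 mm (handle y), 25 mm deep; it fits the tang either way round with 1 mm play a side, about 0.08 rad of play in turning
- spindle_top (a point): Top of the steel tang on the spindle's axis, 22.5 mm above the bonnet's face (axes as the bonnet's, they do not turn). Tang 24 by 12 mm, its top 5.5 mm tapered to 19 by 7 mm. Its long side starts 0.5 to 1.45 rad counter-clockwise (from above) from the row's line, exact angle not given. It takes about 0.15 N m to turn; clockwise a firm stop (shut), where the bar lies along the row within 0.08 rad
- valve_a: Brass bonnet of a neighbouring valve, fixed in the row; origin on the header's top, on its axis. It carries a handle of the same shape and size as the loose one, foot 14 mm above the header; it turns easily when touched (0.06 N m)
- valve_a_tip (a point): Middle of one end of the grip bar of valve_a's handle, at its top, 30 mm from its axis. The bar starts within 0.5 rad of crosswise to the row
- valve_b: Brass bonnet of a neighbouring valve, fixed in the row; origin on the header's top, on its axis. It carries a handle of the same shape and size as the loose one, foot 14 mm above the header; it turns easily when touched (0.06 N m)
- valve_b_tip (a point): Middle of one end of the grip bar of valve_b's handle, at its top, 30 mm from its axis. The bar starts within 0.5 rad of crosswise to the row
- valve_c: Brass bonnet of a neighbouring valve, fixed in the row; origin on the header's top, on its axis. It carries a handle of the same shape and size as the loose one, foot 14 mm above the header; it turns easily when touched (0.06 N m)
- valve_c_tip (a point): Middle of one end of the grip bar of valve_c's handle, at its top, 30 mm from its axis. The bar starts within 0.5 rad of crosswise to the row
Things that resemble listed ones, but are neither listed nor needed, are in the scene too. Leave any blue or turquoise look-alike of the handle alone.

How it is judged:
By the outcome, as a careful person would: the job done as asked, in the order asked, and still so for the second after the job is handed in, with the robot touching nothing.
It also fails if it takes over 64 s, if anything falls off the work surface, if the arm or the gripper's body presses on something with over 40 N, if the wrist force passes 120 N, or if a joint passes its speed limit or range.

## Working session

There is one attempt and no reset: what is moved stays moved. The work goes in short steps, Python scripts to look and compute and a tool call to move; the robot and the scene stay as the last step left them, time stands still between calls to the robot, and variables do not carry over. Pictures are saved under pics/ and viewed, at most 10 in all, crops included, and the job is handed in when it is done.

Besides the shell and the picture viewer there is one more tool, called after "Emit:" as name([rows], argument=value, ...), one row to a line, values as JSON. drive_tool: Moves the arm, as the interface text tells. Its arguments: {"type":"object","properties":{"plan":{"type":"array","items":{"type":"object","properties":{"x":{"type":"number"},"y":{"type":"number"},"z":{"type":"number"},"ax":{"type":"number"},"ay":{"type":"number"},"az":{"type":"number"},"hand":{"type":"number"}}}},"grip_force":{"type":"number"}},"required":["plan"]}

```bash
mkdir -p pics; ls; python3 - <<'E'
from rig import monitor, imaging, r
import cv2,numpy as np
a=[cv2.cvtColor(imaging.grab_frame(n),cv2.COLOR_RGB2BGR) for n in("side","top")]
for n,i in zip(("side","top"),a): cv2.imwrite(f"pics/{n}0.png",i); 
for n in("side","top"):
  c=imaging.camera_info(n); print(n,c)
s=monitor.sense();print(s)
for n,i in zip(("side","top"),a): cv2.imwrite(f"pics/{n}0x.png",cv2.resize(i,(800,600),interpolation=cv2.INTER_CUBIC))
E
```

```text
pics
side {'mtx': array([[426.80757991,   0.        , 256.09591703],
       [  0.        , 426.80757991, 183.04104444],
       [  0.        ,   0.        ,   1.        ]]), 'dist': array([0.02955961, 0.        , 0.        , 0.        , 0.        ]), 'R': array([[ 0.98488266, -0.17311897, -0.00599723],
       [-0.09973267, -0.53839666, -0.83676904],
       [ 0.14163171,  0.82471744, -0.54752316]]), 't': array([-536.27823609,  153.91892441,  803.36493793])}
top {'mtx': array([[450.71817681,   0.        , 263.69047058],
       [  0.        , 450.71817681, 195.11872778],
       [  0.        ,   0.        ,   1.        ]]), 'dist': array([-0.16154007,  0.        ,  0.        ,  0.        ,  0.        ]), 'R': array([[ 0.02961116, -0.9994303 , -0.01619399],
       [-0.98106713, -0.02595736, -0.19192054],
       [ 0.19139085,  0.02157038, -0.98127685]]), 't': array([ -9.54236424, 542.1018585 , 841.57105301])}
{'clock': 0.1, 'qpos': array([ 1.33860858e+00,  3.53589649e-01,  1.63409540e+00, -6.55738387e-06,
        1.15519491e+00, -2.41308413e-03]), 'qvel': array([-0.00054549, -0.00222985, -0.00162437, -0.00221667,  0.00095956,
       -0.00173585]), 'joint_efforts': array([-9.35098760e-04, -6.06366205e+01, -3.42818391e+01, -9.08814741e-05,
        3.89150940e-03, -3.60924943e-06]), 'eef_pos': array([142.25578162, 608.13562829, 230.61478424]), 'tcp_rot': array([-3.14030534e+00,  2.88937815e-06,  2.91182064e+00]), 'contact_force': array([-0.39884698, -1.13092058, -0.32681234]), 'wrist_torque': array([-0.02536685, -0.0431887 ,  0.05493059]), 'grasp_force': 0.0, 'opening': 0.9990846367043682}
```

View pics/side0x.png

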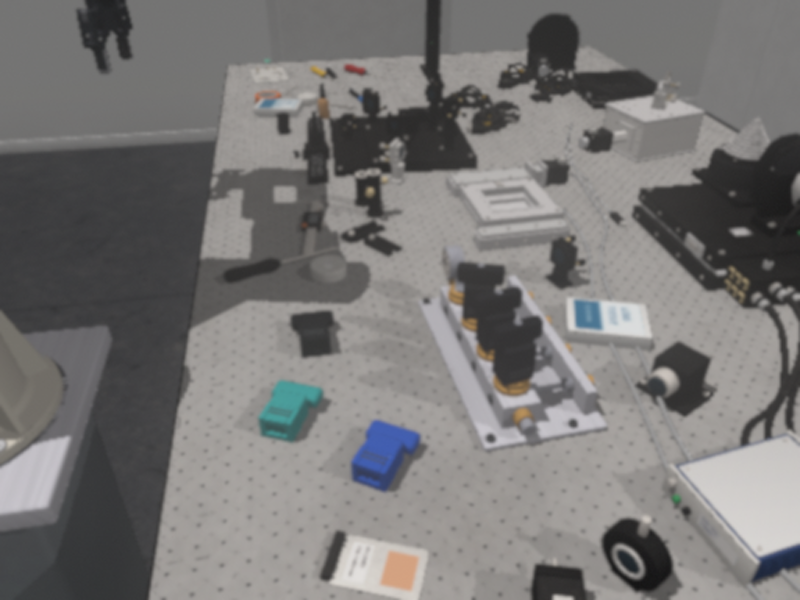

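View pics/top0x.png

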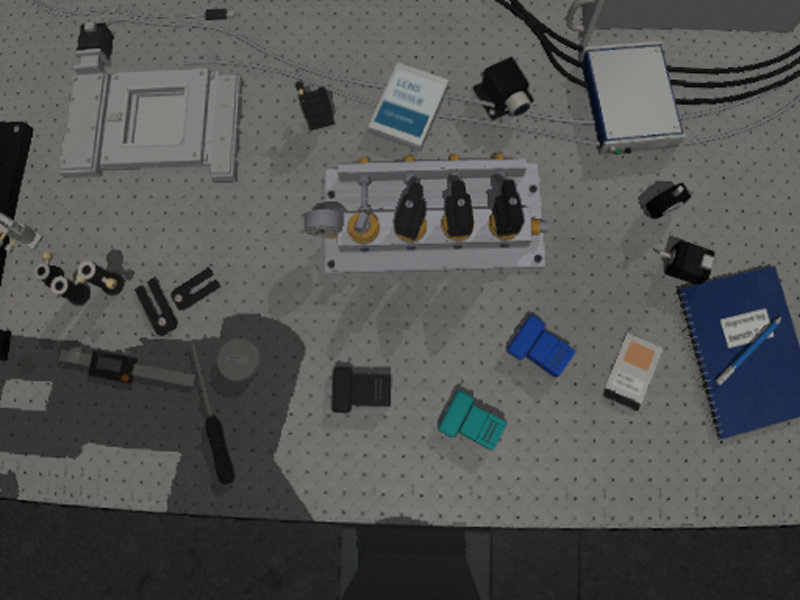

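The loose handle lies at about (360,388) in the enlarged top view, bar to the left. The bare spindle is the leftmost valve at about (363,222), next to the gauge. I'll enlarge both.

```bash
python3 - <<'E'
import cv2
i=cv2.imread("pics/top0.png")
a=i[110:180,190:350]; b=i[225:270,190:350]
cv2.imwrite("pics/c.png",cv2.resize(cv2.vconcat([a,b]),None,fx=5,fy=5,interpolation=cv2.INTER_CUBIC)*1)
E
```

```text
(no output)
```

View pics/c.png

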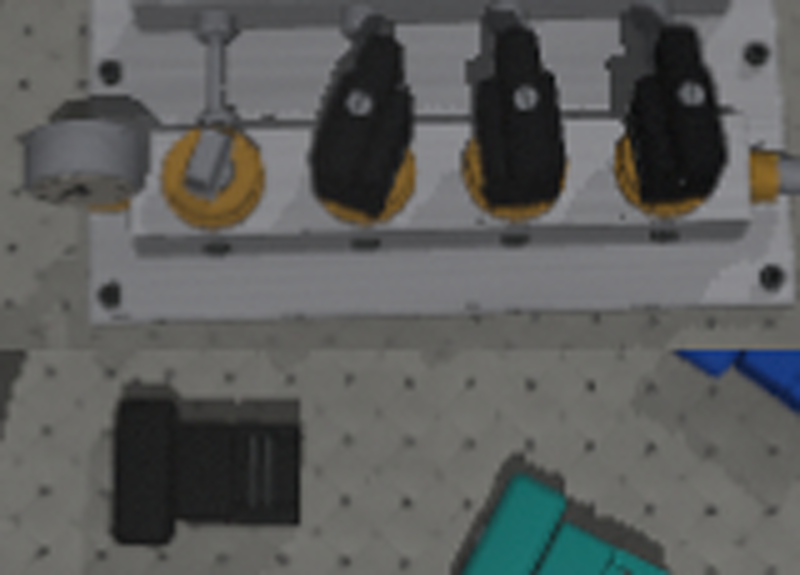

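The crop shows the bare bonnet at top-image pixel (232.6,145.6). The loose handle's hub top face runs x 226–250 and y about 239–260, and its bar runs x 213–225 and y 234–264.

```bash
cat > h.py <<'E'
from rig import monitor, imaging, r
import cv2,numpy as np
from scipy.spatial.transform import Rotation as Ro
def ray(c,px,z):
    u=cv2.undistortPoints(np.array([[px]],float),c["mtx"],c["dist"])[0,0]
    d=c["R"].T@np.array([u[0],u[1],1]); o=-c["R"].T@c["t"]
    return o+d*(z-o[2])/d[2]
def proj(c,X):
    return cv2.projectPoints(np.array(X,float).reshape(-1,1,3),cv2.Rodrigues(c["R"])[0],c["t"],c["mtx"],c["dist"])[0][:,0]
def delta(pos,rpy):
    """shift (units) and rotvec (units) from measured pose to the target"""
    s=monitor.sense(); R=Ro.from_euler("xyz",s["tcp_rot"]); T=Ro.from_euler("xyz",rpy)
    d=R.inv().apply(np.array(pos)-s["eef_pos"])/50; w=np.degrees((R.inv()*T).as_rotvec())/6
    print("clock",s["clock"],"pos",s["eef_pos"].round(1),"rpy",s["tcp_rot"].round(3),"d",d.round(2),"w",w.round(2))
E
python3 - <<'E'
from h import *
c=imaging.camera_info("top")
q=lambda x,y,y0=110:(190+x/5-.4,y0+y/5-.4)
for p in [(110,72),(757,54),(771,277),(110,295)]: print("screw",ray(c,q(*p),8).round(1))
print("bonnet",ray(c,q(213,178),50).round(1))
print("tang ends",ray(c,q(222,143),78).round(1),ray(c,q(205,165),78).round(1))
Q=lambda x,y:q(x,y-350,225)
for p,z in [((115,400),23),((115,543),23),((175,395),23),((175,545),23),((300,425),30),((300,525),30)]: print("h",p,ray(c,Q(*p),z).round(1))
w=imaging.camera_info("wrist"); s=monitor.sense()
R=Ro.from_euler("xyz",s["tcp_rot"]).as_matrix(); print("cam in tool",R.T@(-w["R"].T@w["t"]-s["eef_pos"]),(w["R"]@R).round(3),w["mtx"])
delta([400,40,150],[np.pi,0,np.pi/2])
E
```

```text
screw [704.9 124.2   8. ]
screw [ 720.3 -156.1    8. ]
screw [ 620.3 -161.1    8. ]
screw [605.1 118.7   8. ]
bonnet [644.7  73.1  50. ]
tang ends [650.6  67.4  78. ] [641.3  73.7  78. ]
h (115, 400) [463.7 107.4  23. ]
h (115, 543) [406.1 104.7  23. ]
h (175, 395) [466.5  83.1  23. ]
h (175, 545) [406.1  80.5  23. ]
h (300, 425) [455.2  31.7  30. ]
h (300, 525) [415.3  30.3  30. ]
cam in tool [  74.43330855   -0.35943848 -143.19240332] [[-0.     1.     0.001]
 [-0.957  0.    -0.289]
 [-0.289 -0.001  0.957]] [[321.41652615   0.         257.26764708]
 [  0.         321.41652615 188.57307814]
 [  0.           0.           1.        ]]
clock 0.1 pos [142.3 608.1 230.6] rpy [-3.14   0.     2.912] d [-7.61 -9.89  1.63] w [-1.000e-02  1.000e-02  1.281e+01]
```

Emit:
drive_tool([
  {"x": -8.05, "y": -8.7, "z": 1.2, "az": 12.8, "hand": 85},
  {"x": -8.05, "y": -8.7, "z": 1.2, "az": 12.8, "hand": 85},
  {"x": -8.05, "y": -8.7, "z": 1.2, "az": 12.8, "hand": 85},
  {"x": -8.05, "y": -8.7, "z": 1.2, "az": 12.8, "hand": 85},
  {"x": -8.05, "y": -8.7, "z": 1.2, "az": 12.8, "hand": 85},
  {"x": -8.05, "y": -8.7, "z": 1.2, "az": 12.8, "hand": 85},
  {"x": -8.05, "y": -8.7, "z": 1.2, "az": 12.8, "hand": 85},
  {"x": -8.05, "y": -8.7, "z": 1.2, "az": 12.8, "hand": 85},
])

```text
invalid input
```

```bash
python3 -c "
from h import *
delta([435,94,130],[np.pi,0,np.pi/2+.03])"
```

```text
clock 0.1 pos [142.3 608.1 230.6] rpy [-3.14   0.     2.912] d [-8.04 -8.68  2.02] w [-1.000e-02  1.000e-02  1.252e+01]
```

Emit:
drive_tool([
  {"x": -8.05, "y": -8.7, "z": 1.2, "ax": 0, "ay": 0, "az": 12.8, "hand": 85},
  {"x": -8.05, "y": -8.7, "z": 1.2, "ax": 0, "ay": 0, "az": 12.8, "hand": 85},
  {"x": -8.05, "y": -8.7, "z": 1.2, "ax": 0, "ay": 0, "az": 12.8, "hand": 85},
  {"x": -8.05, "y": -8.7, "z": 1.2, "ax": 0, "ay": 0, "az": 12.8, "hand": 85},
  {"x": -8.05, "y": -8.7, "z": 1.2, "ax": 0, "ay": 0, "az": 12.8, "hand": 85},
  {"x": -8.05, "y": -8.7, "z": 1.2, "ax": 0, "ay": 0, "az": 12.8, "hand": 85},
  {"x": -8.05, "y": -8.7, "z": 1.2, "ax": 0, "ay": 0, "az": 12.8, "hand": 85},
  {"x": -8.05, "y": -8.7, "z": 1.2, "ax": 0, "ay": 0, "az": 12.8, "hand": 85},
], grip_force=60)

```text
clock: 0.9
eef_pos: [339.4, 260.7, 190.8]
tcp_rot: [3.141, -0.0, 1.706]
contact_force: [0.2, 0.1, -0.1]
opening: 0.995
grasp_force: 0.0
```

```bash
python3 -c "
from h import *
delta([435,94,130],[np.pi,0,np.pi/2+.03])"
```

```text
clock 0.9 pos [339.4 260.7 190.8] rpy [ 3.141 -0.     1.706] d [-3.56  1.44  1.22] w [ 0.   -0.    1.01]
```

Emit:
drive_tool([
  {"x": -3.5, "y": 1.4, "z": 1.2, "ax": 0, "ay": 0, "az": 1, "hand": 85},
  {"x": -3.5, "y": 1.4, "z": 1.2, "ax": 0, "ay": 0, "az": 1, "hand": 85},
  {"x": -3.5, "y": 1.4, "z": 1.2, "ax": 0, "ay": 0, "az": 1, "hand": 85},
  {"x": -3.5, "y": 1.4, "z": 1.2, "ax": 0, "ay": 0, "az": 1, "hand": 85},
  {"x": -3.5, "y": 1.4, "z": 1.2, "ax": 0, "ay": 0, "az": 1, "hand": 85},
  {"x": -3.5, "y": 1.4, "z": 1.2, "ax": 0, "ay": 0, "az": 1, "hand": 85},
  {"x": -3.5, "y": 1.4, "z": 1.2, "ax": 0, "ay": 0, "az": 1, "hand": 85},
  {"x": -3.5, "y": 1.4, "z": 1.2, "ax": 0, "ay": 0, "az": 1, "hand": 85},
])

```text
clock: 1.7
eef_pos: [432.6, 100.2, 131.3]
tcp_rot: [3.141, -0.0, 1.609]
contact_force: [-0.2, 0.2, -0.8]
opening: 0.996
grasp_force: 0.0
```

```bash
python3 -c "
from h import *
i=imaging.grab_frame('wrist')
cv2.imwrite('pics/w1.png',cv2.cvtColor(i,cv2.COLOR_RGB2BGR))
w=imaging.camera_info('wrist')
print(proj(w,[[435,94,23],[435,31,30],[465,94,23],[405,94,23]]))
delta([435,94,1],[np.pi,0,np.pi/2+.03])"
```

```text
[[260.9897109  192.86107431]
 [258.03004766 265.18630483]
 [297.42774741 194.18503745]
 [224.4505797  191.52938401]]
clock 1.75 pos [432.6 100.3 131.4] rpy [ 3.141 -0.     1.609] d [-0.13  0.04  2.61] w [ 0.01 -0.    0.08]
```

View pics/w1.png

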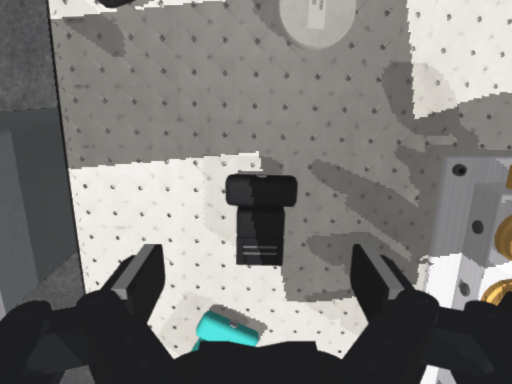

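The bar is centred at (261,191) in the wrist view, where it was predicted. Next I descend and grip it.

Emit:
drive_tool([
  {"x": -0.13, "y": 0.04, "z": 1.0, "ax": 0, "ay": 0, "az": 0.1, "hand": 85},
  {"x": -0.13, "y": 0.04, "z": 1.8, "ax": 0, "ay": 0, "az": 0.1, "hand": 85},
  {"x": -0.13, "y": 0.04, "z": 2.4, "ax": 0, "ay": 0, "az": 0.1, "hand": 85},
  {"x": -0.13, "y": 0.04, "z": 2.6, "ax": 0, "ay": 0, "az": 0.1, "hand": 85},
  {"x": -0.13, "y": 0.04, "z": 2.6, "ax": 0, "ay": 0, "az": 0.1, "hand": 85},
  {"x": -0.13, "y": 0.04, "z": 2.6, "ax": 0, "ay": 0, "az": 0.1, "hand": 50},
  {"x": -0.13, "y": 0.04, "z": 2.6, "ax": 0, "ay": 0, "az": 0.1, "hand": 50},
  {"x": -0.13, "y": 0.04, "z": 2.6, "ax": 0, "ay": 0, "az": 0.1, "hand": 50},
])

```text
clock: 2.55
eef_pos: [436.3, 93.2, 2.9]
tcp_rot: [3.139, -0.001, 1.597]
contact_force: [-2.1, 2.2, 9.8]
opening: 0.688
grasp_force: 61.8
```

Emit:
drive_tool([
  {"x": 0, "y": 0, "z": 0, "ax": 0, "ay": 0, "az": 0, "hand": 50},
  {"x": 0, "y": 0, "z": 0, "ax": 0, "ay": 0, "az": 0, "hand": 50},
  {"x": 0, "y": 0, "z": 0, "ax": 0, "ay": 0, "az": 0, "hand": 50},
])

```text
clock: 2.85
eef_pos: [436.3, 93.2, 2.9]
tcp_rot: [3.139, -0.001, 1.596]
contact_force: [-2.1, 1.4, 10.3]
opening: 0.686
grasp_force: 61.9
```

Emit:
drive_tool([
  {"x": 0, "y": 0, "z": -1, "ax": 0, "ay": 0, "az": 0, "hand": 50},
  {"x": 0, "y": 0, "z": -2, "ax": 0, "ay": 0, "az": 0, "hand": 50},
  {"x": 0, "y": 0, "z": -3, "ax": 0, "ay": 0, "az": 0, "hand": 50},
  {"x": 0, "y": 0, "z": -3.6, "ax": 0, "ay": 0, "az": 0, "hand": 50},
  {"x": 0, "y": 0, "z": -3.6, "ax": 0, "ay": 0, "az": 0, "hand": 50},
])

```text
clock: 3.35
eef_pos: [438.1, 93.4, 186.6]
tcp_rot: [3.131, -0.002, 1.597]
contact_force: [-0.1, 0.1, -2.1]
opening: 0.684
grasp_force: 67.2
```

```bash
cat >> h.py <<'E'
def up(a):
    c,s=np.cos(a),np.sin(a)
    return Ro.from_matrix(np.array([[0,s,c],[0,-c,s],[1,0,0]])).as_euler("xyz")
E
python3 -c "
from h import *
delta([540,110,170],up(.2)); s=monitor.sense();print(s['opening'],s['grasp_force'])"
```

```text
clock 3.35 pos [438.1  93.4 186.6] rpy [ 3.131e+00 -2.000e-03  1.597e+00] d [0.28 2.04 0.35] w [-10.25  12.21  10.35]
0.6837638277921941 67.16084361076355<sys>:0: UserWarning: Gimbal lock detected. Setting third angle to zero since it is not possible to uniquely determine all angles.
```

Emit:
drive_tool([
  {"x": 0.28, "y": 2, "z": 0.1, "ax": -10.2, "ay": 12.2, "az": 10.3, "hand": 50},
  {"x": 0.28, "y": 2, "z": 0.1, "ax": -10.2, "ay": 12.2, "az": 10.3, "hand": 50},
  {"x": 0.28, "y": 2, "z": 0.1, "ax": -10.2, "ay": 12.2, "az": 10.3, "hand": 50},
  {"x": 0.28, "y": 2, "z": 0.1, "ax": -10.2, "ay": 12.2, "az": 10.3, "hand": 50},
  {"x": 0.28, "y": 2, "z": 0.1, "ax": -10.2, "ay": 12.2, "az": 10.3, "hand": 50},
  {"x": 0.28, "y": 2, "z": 0.1, "ax": -10.2, "ay": 12.2, "az": 10.3, "hand": 50},
  {"x": 0.28, "y": 2, "z": 0.1, "ax": -10.2, "ay": 12.2, "az": 10.3, "hand": 50},
  {"x": 0.28, "y": 2, "z": 0.1, "ax": -10.2, "ay": 12.2, "az": 10.3, "hand": 50},
])

```text
clock: 4.15
eef_pos: [531.9, 114.4, 175.1]
tcp_rot: [2.777, -0.708, 1.214]
contact_force: [0.3, 1.8, -2.1]
opening: 0.685
grasp_force: 67.1
```

```bash
python3 -W ignore -c "
from h import *
delta([540,110,150],up(.2))"
```

```text
clock 4.15 pos [531.9 114.4 175.1] rpy [ 2.777 -0.708  1.214] d [-0.35  0.04  0.41] w [-5.81  6.47  5.33]
```

Emit:
drive_tool([
  {"x": -0.3, "y": 0, "z": 0.4, "ax": -5.8, "ay": 6.4, "az": 5.3, "hand": 50},
  {"x": -0.3, "y": 0, "z": 0.4, "ax": -5.8, "ay": 6.4, "az": 5.3, "hand": 50},
  {"x": -0.3, "y": 0, "z": 0.4, "ax": -5.8, "ay": 6.4, "az": 5.3, "hand": 50},
  {"x": -0.3, "y": 0, "z": 0.4, "ax": -5.8, "ay": 6.4, "az": 5.3, "hand": 50},
  {"x": -0.3, "y": 0, "z": 0.4, "ax": -5.8, "ay": 6.4, "az": 5.3, "hand": 50},
  {"x": -0.3, "y": 0, "z": 0.4, "ax": -5.8, "ay": 6.4, "az": 5.3, "hand": 50},
  {"x": -0.3, "y": 0, "z": 0.4, "ax": -5.8, "ay": 6.4, "az": 5.3, "hand": 50},
  {"x": -0.3, "y": 0, "z": 0.4, "ax": -5.8, "ay": 6.4, "az": 5.3, "hand": 50},
])

```text
clock: 4.95
eef_pos: [540.3, 111.8, 150.8]
tcp_rot: [2.58, -1.467, 0.838]
contact_force: [2.6, -0.5, -2.4]
opening: 0.688
grasp_force: 67.2
```

Emit:
drive_tool([
  {"x": 0, "y": 0, "z": 0, "ax": 0, "ay": 0, "az": 0, "hand": 50},
  {"x": 0, "y": 0, "z": 0, "ax": 0, "ay": 0, "az": 0, "hand": 50},
])

```text
clock: 5.15
eef_pos: [539.7, 115.1, 148.4]
tcp_rot: [2.627, -1.459, 0.802]
contact_force: [0.1, 0.8, -1.5]
opening: 0.691
grasp_force: 67.2
```

```bash
python3 -W ignore -c "
from h import *
delta([540,110,66],up(.2)); print(monitor.sense()['qpos'].round(2))
a=cv2.cvtColor(imaging.grab_frame('side'),cv2.COLOR_RGB2BGR);b=cv2.cvtColor(imaging.grab_frame('top'),cv2.COLOR_RGB2BGR)
cv2.imwrite('pics/u.png',cv2.hconcat([cv2.resize(a[80:300,100:355],None,fx=1.55,fy=1.55),cv2.resize(b[60:280,120:375],None,fx=1.55,fy=1.55)]))"
```

```text
clock 5.15 pos [539.7 115.1 148.4] rpy [ 2.627 -1.459  0.802] d [-1.64  0.01  0.14] w [-0.83  0.9   0.56]
[ 0.08  0.99  2.59  2.93  1.9  -1.72]
```

View pics/u.png

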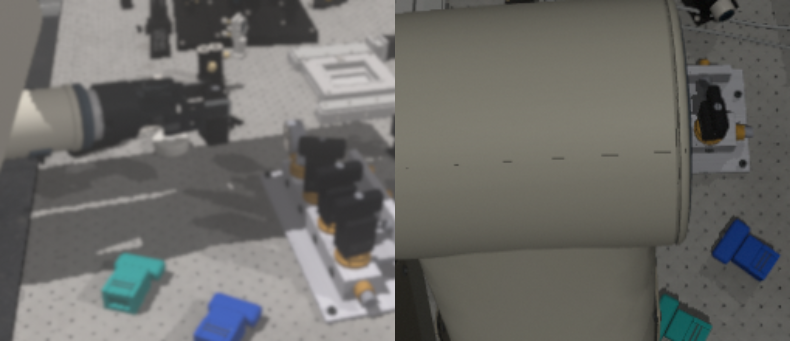

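The handle hangs roughly upright in the gripper (side view, about (212,110)). I'll correct the rest of the turn and lower it.

Emit:
drive_tool([
  {"x": 0, "y": 0, "z": 0.3, "ax": -0.8, "ay": 0.9, "az": 0.6, "hand": 50},
  {"x": -0.3, "y": 0, "z": 0.35, "ax": -0.8, "ay": 0.9, "az": 0.6, "hand": 50},
  {"x": -0.6, "y": 0, "z": 0.4, "ax": -0.8, "ay": 0.9, "az": 0.6, "hand": 50},
  {"x": -0.9, "y": 0, "z": 0.45, "ax": -0.8, "ay": 0.9, "az": 0.6, "hand": 50},
  {"x": -1.2, "y": 0, "z": 0.5, "ax": -0.8, "ay": 0.9, "az": 0.6, "hand": 50},
  {"x": -1.2, "y": 0, "z": 0.5, "ax": -0.8, "ay": 0.9, "az": 0.6, "hand": 50},
  {"x": -1.2, "y": 0, "z": 0.5, "ax": -0.8, "ay": 0.9, "az": 0.6, "hand": 50},
])

```text
clock: 5.95
eef_pos: [561.4, 114.8, 91.7]
tcp_rot: [-0.437, -1.56, -2.508]
contact_force: [-0.2, 0.4, -1.3]
opening: 0.682
grasp_force: 67.2
```

```bash
python3 -W ignore -c "
from h import *
delta([555,115,64],up(.2)); print(monitor.sense()['qpos'].round(2))"
```

```text
clock 5.95 pos [561.4 114.8  91.7] rpy [-0.437 -1.56  -2.508] d [-0.55 -0.03 -0.13] w [ 0.03 -0.09 -0.04]
[ 0.2   1.24  2.45  3.15  2.13 -1.56]
```

Emit:
drive_tool([
  {"x": -0.25, "y": 0, "z": -0.13, "ax": 0, "ay": -0.1, "az": 0, "hand": 50},
  {"x": -0.4, "y": 0, "z": -0.13, "ax": 0, "ay": -0.1, "az": 0, "hand": 50},
  {"x": -0.5, "y": 0, "z": -0.13, "ax": 0, "ay": -0.1, "az": 0, "hand": 50},
  {"x": -0.52, "y": 0, "z": -0.13, "ax": 0, "ay": -0.1, "az": 0, "hand": 50},
  {"x": -0.54, "y": 0, "z": -0.13, "ax": 0, "ay": -0.1, "az": 0, "hand": 50},
  {"x": -0.54, "y": 0, "z": -0.13, "ax": 0, "ay": -0.1, "az": 0, "hand": 50},
  {"x": -0.54, "y": 0, "z": -0.13, "ax": 0, "ay": -0.1, "az": 0, "hand": 50},
])

```text
clock: 6.65
eef_pos: [554.0, 114.6, 62.2]
tcp_rot: [-2.278, -1.565, -0.666]
contact_force: [0.3, 0.2, -0.8]
opening: 0.687
grasp_force: 67.3
```

```bash
python3 -W ignore -c "
from h import *
delta([555,115,61],up(.2)); s=monitor.sense();print(s['contact_force'],s['wrist_torque'])
a=cv2.cvtColor(imaging.grab_frame('side'),cv2.COLOR_RGB2BGR)
cv2.imwrite('pics/v.png',cv2.resize(a[110:230,180:340],None,fx=5,fy=5,interpolation=2))"
```

```text
clock 6.65 pos [554.  114.6  62.2] rpy [-2.278 -1.565 -0.666] d [-0.02 -0.    0.02] w [ 0.02  0.04 -0.04]
[ 0.27108301  0.16052918 -0.76394127] [-0.17643352  0.6607451  -0.05054629]
```

View pics/v.png

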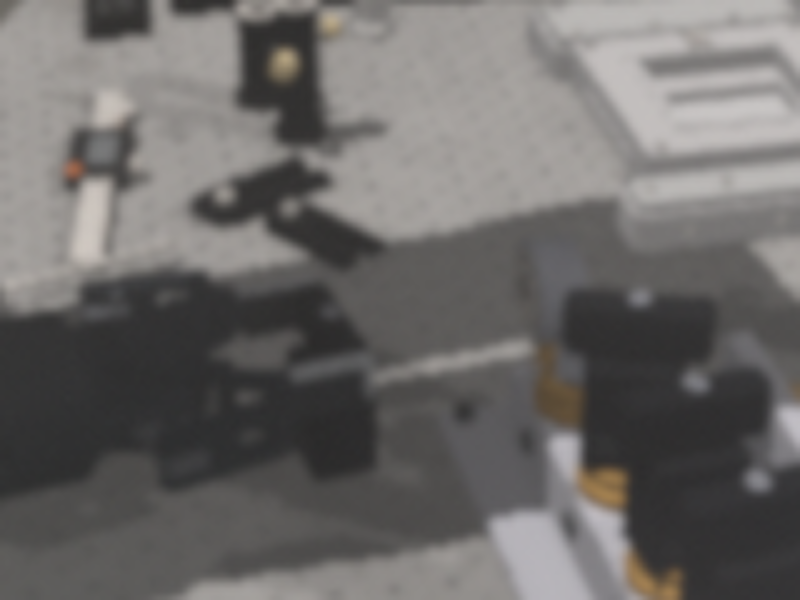

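The handle is upright and just above the table. I'll lower it in 1 mm steps until it touches.

Emit:
drive_tool([
  {"x": -0.02, "y": 0, "z": 0, "ax": 0, "ay": 0, "az": 0, "hand": 50},
  {"x": -0.04, "y": 0, "z": 0, "ax": 0, "ay": 0, "az": 0, "hand": 50},
  {"x": -0.04, "y": 0, "z": 0, "ax": 0, "ay": 0, "az": 0, "hand": 50},
  {"x": -0.04, "y": 0, "z": 0, "ax": 0, "ay": 0, "az": 0, "hand": 50},
])

```text
clock: 7.1
eef_pos: [554.0, 114.6, 62.1]
tcp_rot: [-1.368, -1.567, -1.575]
contact_force: [-3.4, -1.0, 9.4]
opening: 0.682
grasp_force: 67.6
```

Emit:
drive_tool([
  {"x": -0.02, "y": 0, "z": 0, "ax": 0, "ay": 0, "az": 0, "hand": 66},
  {"x": -0.02, "y": 0, "z": 0, "ax": 0, "ay": 0, "az": 0, "hand": 75},
  {"x": -0.02, "y": 0, "z": 0, "ax": 0, "ay": 0, "az": 0, "hand": 85},
  {"x": -0.02, "y": 0, "z": 0, "ax": 0, "ay": 0, "az": 0, "hand": 85},
  {"x": 0.4, "y": 0, "z": 0, "ax": 0, "ay": 0, "az": 0, "hand": 85},
  {"x": 1.1, "y": 0, "z": 0, "ax": 0, "ay": 0, "az": 0, "hand": 85},
  {"x": 1.9, "y": 0, "z": 0, "ax": 0, "ay": 0, "az": 0, "hand": 85},
  {"x": 2.2, "y": 0, "z": 0, "ax": 0, "ay": 0, "az": 0, "hand": 85},
])

```text
clock: 7.9
eef_pos: [553.8, 114.0, 172.6]
tcp_rot: [-2.139, -1.566, -0.804]
contact_force: [0.2, -0.8, -0.0]
opening: 0.994
grasp_force: 0.0
```

```bash
python3 -W ignore -c "
from h import *
for y in (.2+np.pi/2,.2,np.pi+.2,.2-np.pi/2): delta([542,112,230],[np.pi,0,y])
print(monitor.sense()['qpos'].round(2))"
```

```text
clock 7.9 pos [553.8 114.  172.6] rpy [-2.139 -1.566 -0.804] d [ 1.15 -0.01 -0.24] w [ 11.52 -11.55 -11.6 ]
clock 7.9 pos [553.8 114.  172.6] rpy [-2.139 -1.566 -0.804] d [ 1.15 -0.01 -0.24] w [ -0.02 -14.97  -0.05]
clock 7.9 pos [553.8 114.  172.6] rpy [-2.139 -1.566 -0.804] d [ 1.15 -0.01 -0.24] w [-21.15   0.03  21.21]
clock 7.9 pos [553.8 114.  172.6] rpy [-2.139 -1.566 -0.804] d [ 1.15 -0.01 -0.24] w [-11.53 -11.51  11.52]
[ 0.2   1.    2.56  3.15  1.99 -1.56]
```

Emit:
drive_tool([
  {"x": 1.2, "y": 0, "z": 0, "ax": 11.5, "ay": -11.5, "az": -11.6, "hand": 85},
  {"x": 1.2, "y": 0, "z": 0, "ax": 11.5, "ay": -11.5, "az": -11.6, "hand": 85},
  {"x": 1.2, "y": 0, "z": -0.1, "ax": 11.5, "ay": -11.5, "az": -11.6, "hand": 85},
  {"x": 1.2, "y": 0, "z": -0.2, "ax": 11.5, "ay": -11.5, "az": -11.6, "hand": 85},
  {"x": 1.2, "y": 0, "z": -0.2, "ax": 11.5, "ay": -11.5, "az": -11.6, "hand": 85},
  {"x": 1.2, "y": 0, "z": -0.2, "ax": 11.5, "ay": -11.5, "az": -11.6, "hand": 85},
  {"x": 1.2, "y": 0, "z": -0.2, "ax": 11.5, "ay": -11.5, "az": -11.6, "hand": 85},
  {"x": 1.2, "y": 0, "z": -0.2, "ax": 11.5, "ay": -11.5, "az": -11.6, "hand": 85},
])

```text
clock: 8.7
eef_pos: [543.9, 114.8, 230.7]
tcp_rot: [2.669, -0.867, 1.233]
contact_force: [-1.1, 2.2, -0.5]
opening: 0.997
grasp_force: 0.0
```

```bash
python3 -W ignore -c "
from h import *
delta([542,112,230],[np.pi,0,.2+np.pi/2])
print(monitor.sense()['qpos'].round(2))"
```

```text
clock 8.7 pos [543.9 114.8 230.7] rpy [ 2.669 -0.867  1.233] d [-0.05  0.   -0.04] w [ 6.36 -6.84 -6.69]
[-0.17  0.13  2.37  1.74  0.64 -1.12]
```

Emit:
drive_tool([
  {"x": 0, "y": 0, "z": 0, "ax": 6.3, "ay": -6.8, "az": -6.7, "hand": 85},
  {"x": 0, "y": 0, "z": 0, "ax": 6.3, "ay": -6.8, "az": -6.7, "hand": 85},
  {"x": 0, "y": 0, "z": 0, "ax": 6.3, "ay": -6.8, "az": -6.7, "hand": 85},
  {"x": 0, "y": 0, "z": 0, "ax": 6.3, "ay": -6.8, "az": -6.7, "hand": 85},
  {"x": 0, "y": 0, "z": 0, "ax": 6.3, "ay": -6.8, "az": -6.7, "hand": 85},
  {"x": 0, "y": 0, "z": 0, "ax": 6.3, "ay": -6.8, "az": -6.7, "hand": 85},
  {"x": 0, "y": 0, "z": 0, "ax": 6.3, "ay": -6.8, "az": -6.7, "hand": 85},
  {"x": 0, "y": 0, "z": 0, "ax": 6.3, "ay": -6.8, "az": -6.7, "hand": 85},
])

```text
clock: 9.5
eef_pos: [543.8, 115.3, 230.1]
tcp_rot: [3.041, -0.123, 1.671]
contact_force: [-0.2, 0.6, -0.6]
opening: 0.995
grasp_force: 0.0
```

Emit:
drive_tool([
  {"x": 0, "y": 0, "z": 0, "ax": 0, "ay": 0, "az": 0, "hand": 85},
  {"x": 0, "y": 0, "z": 0, "ax": 0, "ay": 0, "az": 0, "hand": 85},
  {"x": 0, "y": 0, "z": 0, "ax": 0, "ay": 0, "az": 0, "hand": 85},
])

```text
clock: 9.8
eef_pos: [542.5, 115.9, 228.7]
tcp_rot: [3.04, -0.131, 1.667]
contact_force: [-0.0, -0.1, -1.2]
opening: 0.996
grasp_force: 0.0
```

```bash
python3 -W ignore -c "
from h import *
delta([542,112,230],[np.pi,0,.2+np.pi/2])
print(monitor.sense()['qpos'].round(2))
w=imaging.camera_info('wrist')
a=cv2.cvtColor(imaging.grab_frame('wrist'),cv2.COLOR_RGB2BGR)
np.savez('w2.npz',**{k:w[k] for k in ('mtx','dist','R','t')}); cv2.imwrite('pics/w2r.png',a)
print(proj(w,[[542,112,76],[645,73,78.5]]))
cv2.imwrite('pics/w2.png',cv2.resize(a,(800,600),interpolation=2))"
```

```text
clock 9.8 pos [542.5 115.9 228.7] rpy [ 3.04  -0.131  1.667] d [-0.07 -0.01 -0.04] w [ 1.03 -1.19 -1.05]
[ 0.13  0.19  1.87  0.15  0.98 -0.04]
[[241.52860306 197.01169946]
 [340.33316374 241.64956066]]
```

View pics/w2.png

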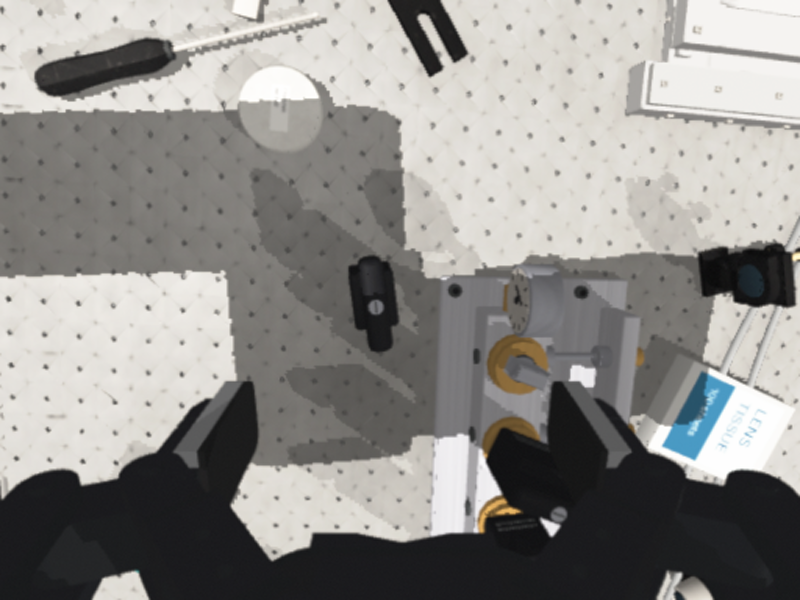

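The handle stands at about (375,305), with bar ends at (370,258) and (380,350). The bare tang is at about (527,372). I'll enlarge it in both the wrist and top images.

```bash
python3 -c "
import cv2
a=cv2.imread('pics/w2r.png')[205:265,295:365]; b=cv2.imread('pics/top0.png')[120:160,210:255]
a=cv2.resize(a,(400*7//6,400),interpolation=2); b=cv2.resize(b,(320,int(320*40/45)),interpolation=2)
b=cv2.copyMakeBorder(b,0,400-b.shape[0],0,0,0); cv2.imwrite('pics/z.png',cv2.hconcat([a,b]));print(a.shape,b.shape)"
```

```text
(400, 466, 3) (400, 320, 3)
```

View pics/z.png

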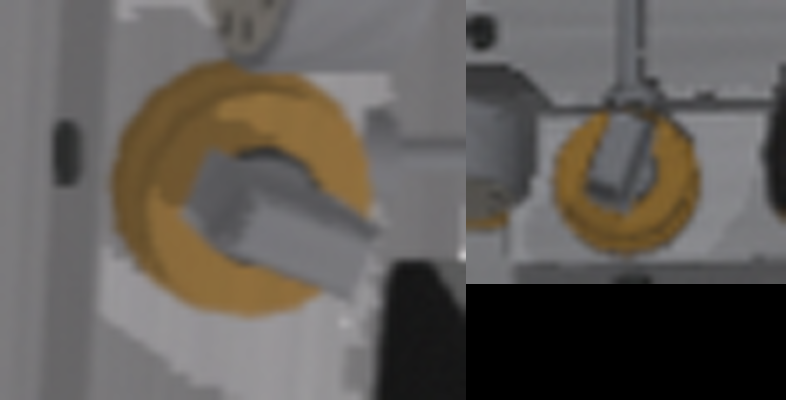

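```bash
python3 -c "
from h import *
w=np.load('w2.npz'); t=imaging.camera_info('top')
W=lambda x,y:(295+x/6.667-.43,205+y/6.667-.43)
T=lambda x,y:(210+(x-466)/7.11-.43,120+y/7.11-.43)
def az(c,f,a,b,z):
  A,B=ray(c,f(*a),z),ray(c,f(*b),z); d=A-B; print(A.round(1),B.round(1),np.hypot(*d[:2]).round(1),'az',round(np.arctan2(d[1],d[0])%np.pi,3))
az(w,W,(380,237),(262,190),78.5); az(w,W,(350,302),(238,252),78.5)
az(t,T,(612,110),(585,190),78.5); az(t,T,(655,122),(628,212),78.5)
print('bonnet w',ray(w,W(262,197),56),'t',ray(t,T(627,175),56))
print('centre w',ray(w,W(308,245),78.5),'t',ray(t,T(620,158),76))
for s in (['handle ends',(370,258),(380,350)],): az(w,lambda x,y:(x/1.5625,y/1.5625),s[1],s[2],76)
for p in [(455,290),(581,292)]: print('screw',ray(w,(p[0]/1.5625,p[1]/1.5625),8))
# header direction: low edge of plate line from wrist
az(w,lambda x,y:(x/1.5625,y/1.5625),(440,280),(432,535),8)
"
```

```text
[656.6  75.2  78.5] [637.1  81.6  78.5] 20.6 az 2.822
[653.3  64.6  78.5] [634.6  71.8  78.5] 20.0 az 2.777
[656.8  75.4  78.5] [633.3  81.8  78.5] 24.4 az 2.875
[653.6  63.2  78.5] [627.2  69.6  78.5] 27.1 az 2.905
bonnet w [645.84416187  73.95074323  56.        ] t [645.00258501  72.53906699  56.        ]
centre w [645.41087113  73.36900455  78.5       ] t [643.65088583  72.75272088  76.        ]
[535.2 142.3  76. ] [545.6  85.4  76. ] 57.9 az 1.751
screw [604.36390585 116.83426722   8.        ]
screw [704.9721521  122.07441397   8.        ]
[592.1 123.7   8. ] [606.  -89.6   8. ] 213.7 az 1.636
```

```bash
python3 -W ignore -c "
from h import *
delta([540.5,113.7,100],[np.pi,0,1.765])"
```

```text
clock 9.85 pos [542.5 115.6 228.9] rpy [ 3.04  -0.13   1.667] d [-0.37 -0.3   2.53] w [ 1.03 -1.19 -1.  ]
```

Emit:
drive_tool([
  {"x": 0, "y": 0, "z": 0.3, "ax": 1.0, "ay": -1.2, "az": -1.0, "hand": 50},
  {"x": -0.1, "y": -0.1, "z": 1.0, "ax": 1.0, "ay": -1.2, "az": -1.0, "hand": 50},
  {"x": -0.3, "y": -0.2, "z": 1.7, "ax": 1.0, "ay": -1.2, "az": -1.0, "hand": 50},
  {"x": -0.37, "y": -0.3, "z": 2.3, "ax": 1.0, "ay": -1.2, "az": -1.0, "hand": 50},
  {"x": -0.37, "y": -0.3, "z": 2.5, "ax": 1.0, "ay": -1.2, "az": -1.0, "hand": 50},
  {"x": -0.37, "y": -0.3, "z": 2.5, "ax": 1.0, "ay": -1.2, "az": -1.0, "hand": 50},
  {"x": -0.37, "y": -0.3, "z": 2.5, "ax": 1.0, "ay": -1.2, "az": -1.0, "hand": 50},
])

```text
clock: 10.55
eef_pos: [542.6, 113.6, 103.6]
tcp_rot: [3.136, 0.002, 1.766]
contact_force: [0.2, 0.1, 0.2]
opening: 0.583
grasp_force: 0.0
```

```bash
python3 -W ignore -c "
from h import *
delta([540.5,113.7,54],[np.pi,0,1.765])"
```

```text
clock 10.55 pos [542.6 113.6 103.6] rpy [3.136e+00 2.000e-03 1.766e+00] d [ 0.01 -0.05  0.99] w [0.05 0.02 0.01]
```

Emit:
drive_tool([
  {"x": 0, "y": -0.05, "z": 0.5, "ax": 0, "ay": 0, "az": 0, "hand": 50},
  {"x": 0, "y": -0.05, "z": 0.9, "ax": 0, "ay": 0, "az": 0, "hand": 50},
  {"x": 0, "y": -0.05, "z": 0.98, "ax": 0, "ay": 0, "az": 0, "hand": 50},
  {"x": 0, "y": -0.05, "z": 0.98, "ax": 0, "ay": 0, "az": 0, "hand": 24},
  {"x": 0, "y": -0.05, "z": 0.98, "ax": 0, "ay": 0, "az": 0, "hand": 12},
  {"x": 0, "y": -0.05, "z": 0.98, "ax": 0, "ay": 0, "az": 0, "hand": 10},
  {"x": 0, "y": -0.05, "z": 0.98, "ax": 0, "ay": 0, "az": 0, "hand": 10},
  {"x": 0, "y": -0.05, "z": 0.98, "ax": 0, "ay": 0, "az": 0, "hand": 10},
], grip_force=50)

```text
clock: 11.35
eef_pos: [540.8, 113.5, 55.0]
tcp_rot: [3.135, 0.002, 1.767]
contact_force: [0.8, 1.0, 7.9]
opening: 0.176
grasp_force: 50.2
```

Emit:
drive_tool([
  {"x": 0, "y": -0.05, "z": 0, "ax": 0, "ay": 0, "az": 0, "hand": 10},
  {"x": 0, "y": 0, "z": 0, "ax": 0, "ay": 0, "az": 0, "hand": 10},
  {"x": 0, "y": 0, "z": 0, "ax": 0, "ay": 0, "az": 0, "hand": 10},
])

```text
clock: 11.65
eef_pos: [539.9, 113.3, 54.9]
tcp_rot: [3.138, 0.002, 1.767]
contact_force: [-2.7, 0.1, 14.1]
opening: 0.174
grasp_force: 51.1
```

Emit:
drive_tool([
  {"x": 0, "y": 0, "z": -0.8, "ax": 0, "ay": 0, "az": 0, "hand": 10},
  {"x": 0, "y": 0, "z": -1.6, "ax": 0, "ay": 0, "az": 0, "hand": 10},
  {"x": 0, "y": 0, "z": -2.3, "ax": 0, "ay": 0, "az": 0, "hand": 10},
  {"x": 0, "y": 0, "z": -2.3, "ax": 0, "ay": 0, "az": 0, "hand": 10},
])

```text
clock: 12.05
eef_pos: [541.9, 114.0, 173.5]
tcp_rot: [3.13, 0.002, 1.767]
contact_force: [1.3, 0.7, 0.3]
opening: 0.177
grasp_force: 49.5
```

```bash
python3 -W ignore -c "
from h import *
delta([644.4,73.6,165],[np.pi,0,2.81]);s=monitor.sense();print(s['opening'],s['contact_force'])"
```

```text
clock 12.05 pos [541.9 114.  173.5] rpy [3.130e+00 2.000e-03 1.767e+00] d [-1.19  1.85  0.19] w [ 0.09  0.08 -9.96]
0.1769928147064938 [1.28475033 0.74610333 0.32761865]
```

Emit:
drive_tool([
  {"x": -0.3, "y": 0.5, "z": 0, "ax": 0.1, "ay": 0.1, "az": -2, "hand": 10},
  {"x": -0.7, "y": 1.1, "z": 0, "ax": 0.1, "ay": 0.1, "az": -4, "hand": 10},
  {"x": -1.0, "y": 1.6, "z": 0, "ax": 0.1, "ay": 0.1, "az": -6, "hand": 10},
  {"x": -1.19, "y": 1.85, "z": 0, "ax": 0.1, "ay": 0.1, "az": -8, "hand": 10},
  {"x": -1.19, "y": 1.85, "z": 0.1, "ax": 0.1, "ay": 0.1, "az": -9.96, "hand": 10},
  {"x": -1.19, "y": 1.85, "z": 0.1, "ax": 0.1, "ay": 0.1, "az": -9.96, "hand": 10},
  {"x": -1.19, "y": 1.85, "z": 0.1, "ax": 0.1, "ay": 0.1, "az": -9.96, "hand": 10},
  {"x": -1.19, "y": 1.85, "z": 0.1, "ax": 0.1, "ay": 0.1, "az": -9.96, "hand": 10},
])

```text
clock: 12.85
eef_pos: [640.7, 73.0, 162.8]
tcp_rot: [-3.137, -0.011, 2.812]
contact_force: [-0.2, -0.6, -2.4]
opening: 0.177
grasp_force: 49.4
```

```bash
python3 -W ignore -c "
from h import *
delta([644.4,73.6,138],[np.pi,0,2.81]);s=monitor.sense();print(s['opening'],s['contact_force'])
a=cv2.cvtColor(imaging.grab_frame('side'),cv2.COLOR_RGB2BGR);c=cv2.cvtColor(imaging.grab_frame('wrist'),cv2.COLOR_RGB2BGR)
cv2.imwrite('pics/y.png',cv2.hconcat([cv2.resize(a[100:250,230:380],(400,400),interpolation=2),cv2.resize(c[84:384,106:406],(400,400),interpolation=2)]))"
```

```text
clock 12.85 pos [640.7  73.  162.8] rpy [-3.137 -0.011  2.812] d [-0.07  0.04  0.5 ] w [-0.05 -0.1   0.02]
0.17715744755894164 [-0.20775462 -0.55820781 -2.37227633]
```

View pics/y.png

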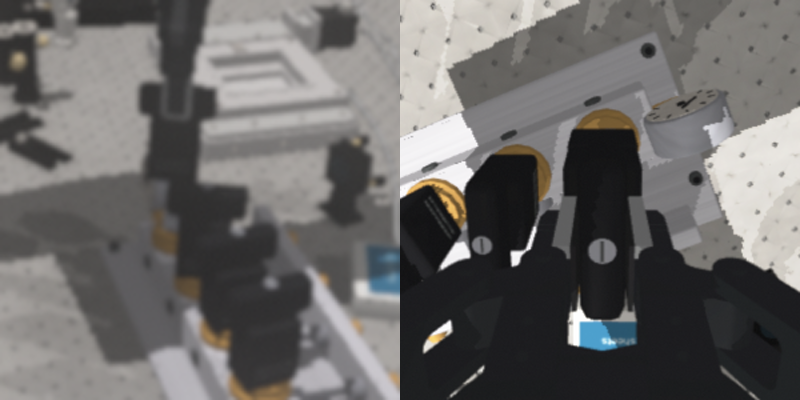

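The handle is upright above the bare bonnet in both views. I'll lower to just above the tang.

Emit:
drive_tool([
  {"x": -0.07, "y": 0.04, "z": 0.2, "ax": 0, "ay": -0.1, "az": 0, "hand": 10},
  {"x": -0.07, "y": 0.04, "z": 0.4, "ax": 0, "ay": -0.1, "az": 0, "hand": 10},
  {"x": -0.07, "y": 0.04, "z": 0.45, "ax": 0, "ay": -0.1, "az": 0, "hand": 10},
  {"x": -0.07, "y": 0.04, "z": 0.45, "ax": 0, "ay": -0.1, "az": 0, "hand": 10},
  {"x": -0.07, "y": 0.04, "z": 0.45, "ax": 0, "ay": -0.1, "az": 0, "hand": 10},
])

```text
clock: 13.45
eef_pos: [645.2, 73.8, 141.2]
tcp_rot: [-3.137, 0.001, 2.81]
contact_force: [0.3, -0.5, 0.1]
opening: 0.171
grasp_force: 49.5
```

```bash
python3 -W ignore -c "
from h import *
delta([644.4,73.6,121],[np.pi,0,2.81]);s=monitor.sense();print(s['opening'],s['contact_force'])"
```

```text
clock 13.45 pos [645.2  73.8 141.2] rpy [-3.137e+00  1.000e-03  2.810e+00] d [ 0.01 -0.01  0.4 ] w [-0.04  0.01 -0.  ]
0.17074129790911008 [ 0.32946739 -0.49849564  0.13403257]
```

Emit:
drive_tool([
  {"x": 0.01, "y": 0, "z": 0.05, "ax": 0, "ay": 0, "az": 0, "hand": 10},
  {"x": 0.01, "y": 0, "z": 0.1, "ax": 0, "ay": 0, "az": 0, "hand": 10},
  {"x": 0.01, "y": 0, "z": 0.14, "ax": 0, "ay": 0, "az": 0, "hand": 10},
  {"x": 0.01, "y": 0, "z": 0.17, "ax": 0, "ay": 0, "az": 0, "hand": 10},
  {"x": 0.01, "y": 0, "z": 0.2, "ax": 0, "ay": 0, "az": 0, "hand": 10},
  {"x": 0.01, "y": 0, "z": 0.2, "ax": 0, "ay": 0, "az": 0, "hand": 10},
])

```text
clock: 14.05
eef_pos: [644.6, 73.9, 131.1]
tcp_rot: [-3.137, 0.001, 2.81]
contact_force: [-0.3, -0.2, -0.9]
opening: 0.179
grasp_force: 49.5
```

Emit:
drive_tool([
  {"x": 0, "y": 0, "z": 0.03, "ax": 0, "ay": 0, "az": 0, "hand": 10},
  {"x": 0, "y": 0, "z": 0.06, "ax": 0, "ay": 0, "az": 0, "hand": 10},
  {"x": 0, "y": 0, "z": 0.08, "ax": 0, "ay": 0, "az": 0, "hand": 10},
  {"x": 0, "y": 0, "z": 0.08, "ax": 0, "ay": 0, "az": 0, "hand": 10},
])

```text
clock: 14.45
eef_pos: [645.2, 73.8, 127.4]
tcp_rot: [-3.138, 0.002, 2.81]
contact_force: [2.4, -0.5, -1.4]
opening: 0.178
grasp_force: 49.4
```

Emit:
drive_tool([
  {"x": 0, "y": 0, "z": 0.03, "ax": 0, "ay": 0, "az": 0, "hand": 10},
  {"x": 0, "y": 0, "z": 0.06, "ax": 0, "ay": 0, "az": 0, "hand": 10},
  {"x": 0, "y": 0, "z": 0.06, "ax": 0, "ay": 0, "az": 0, "hand": 10},
])

```text
clock: 14.75
eef_pos: [645.2, 73.8, 124.3]
tcp_rot: [-3.138, 0.002, 2.81]
contact_force: [2.2, -1.1, -1.5]
opening: 0.176
grasp_force: 49.4
```

Emit:
drive_tool([
  {"x": 0, "y": 0, "z": 0.04, "ax": 0, "ay": 0, "az": 0, "hand": 10},
  {"x": 0, "y": 0, "z": 0.08, "ax": 0, "ay": 0, "az": 0, "hand": 10},
  {"x": 0, "y": 0, "z": 0.08, "ax": 0, "ay": 0, "az": 0, "hand": 10},
  {"x": 0, "y": 0, "z": 0.08, "ax": 0, "ay": 0, "az": 0, "hand": 28},
  {"x": 0, "y": 0, "z": 0.08, "ax": 0, "ay": 0, "az": 0, "hand": 28},
  {"x": 0, "y": 0, "z": 0.08, "ax": 0, "ay": 0, "az": 0, "hand": 28},
  {"x": 0, "y": 0, "z": 0.08, "ax": 0, "ay": 0, "az": 0, "hand": 28},
])

```text
clock: 15.45
eef_pos: [644.3, 73.9, 120.2]
tcp_rot: [-3.137, 0.0, 2.81]
contact_force: [0.5, -0.3, 0.7]
opening: 0.332
grasp_force: 0.0
```

```bash
python3 -W ignore -c "
from h import *
delta([645.2,73.8,112],[np.pi,0,2.81]);s=monitor.sense();print(s['opening'],s['contact_force'])
i=imaging.camera_info('side');print(proj(i,[[645,73,132],[645,73,139]]))
a=cv2.cvtColor(imaging.grab_frame('side'),cv2.COLOR_RGB2BGR)
cv2.imwrite('pics/x.png',cv2.resize(a[120:240,250:370],(600,600),interpolation=2))"
```

```text
clock 15.45 pos [644.3  73.9 120.2] rpy [-3.137  0.     2.81 ] d [-0.02  0.    0.16] w [-0.04  0.    0.  ]
0.33163386567487285 [ 0.50062775 -0.25173821  0.67864483]
[[297.47707154 153.93593861]
 [297.63845865 150.96210271]]
```

View pics/x.png

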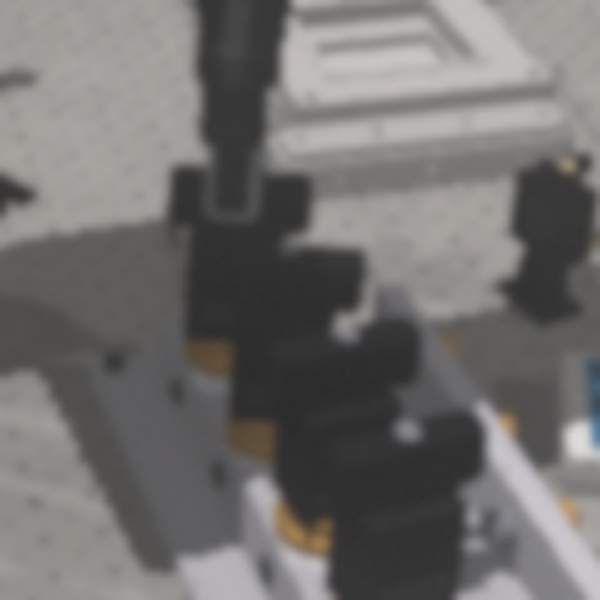

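The bar top is at about (237,168) in the crop, image row 153.6. A bar top at 132 mm should appear at row 153.9, so the handle has dropped fully home. Next I re-grip and turn clockwise.

Emit:
drive_tool([
  {"x": -0.01, "y": 0, "z": 0.08, "ax": 0, "ay": 0, "az": 0, "hand": 28},
  {"x": -0.01, "y": 0, "z": 0.14, "ax": 0, "ay": 0, "az": 0, "hand": 28},
  {"x": -0.01, "y": 0, "z": 0.14, "ax": 0, "ay": 0, "az": 0, "hand": 28},
  {"x": -0.01, "y": 0, "z": 0.14, "ax": 0, "ay": 0, "az": 0, "hand": 10},
  {"x": -0.01, "y": 0, "z": 0.14, "ax": 0, "ay": 0, "az": 0, "hand": 10},
  {"x": -0.01, "y": 0, "z": 0.14, "ax": 0, "ay": 0, "az": 0, "hand": 10},
  {"x": -0.01, "y": 0, "z": 0.14, "ax": 0, "ay": 0, "az": 0, "hand": 10},
], grip_force=40)

```text
clock: 16.2
eef_pos: [645.1, 73.7, 113.3]
tcp_rot: [-3.137, 0.001, 2.81]
contact_force: [0.4, 0.1, -1.6]
opening: 0.178
grasp_force: 40.5
```

Emit:
drive_tool([
  {"x": 0, "y": 0, "z": 0, "ax": 0, "ay": 0, "az": 0.7, "hand": 10},
  {"x": 0, "y": 0, "z": 0, "ax": 0, "ay": 0, "az": 1.4, "hand": 10},
  {"x": 0, "y": 0, "z": 0, "ax": 0, "ay": 0, "az": 2.1, "hand": 10},
  {"x": 0, "y": 0, "z": 0, "ax": 0, "ay": 0, "az": 2.8, "hand": 10},
  {"x": 0, "y": 0, "z": 0, "ax": 0, "ay": 0, "az": 3.5, "hand": 10},
  {"x": 0, "y": 0, "z": 0, "ax": 0, "ay": 0, "az": 4.2, "hand": 10},
  {"x": 0, "y": 0, "z": 0, "ax": 0, "ay": 0, "az": 5, "hand": 10},
  {"x": 0, "y": 0, "z": 0, "ax": 0, "ay": 0, "az": 5, "hand": 10},
])

```text
clock: 17.0
eef_pos: [645.5, 74.3, 113.3]
tcp_rot: [-3.14, 0.003, 2.285]
contact_force: [1.7, 3.4, -2.5]
opening: 0.179
grasp_force: 40.3
```

```bash
python3 -W ignore -c "
from h import *
delta([645.2,73.8,113],[np.pi,0,1.626]);s=monitor.sense();print(s['opening'],s['contact_force'],s['wrist_torque'])"
```

```text
clock 17.0 pos [645.5  74.3 113.3] rpy [-3.140e+00  3.000e-03  2.285e+00] d [-0.   -0.01  0.01] w [-0.01  0.03  6.29]
0.17852599016379428 [ 1.68102698  3.3943204  -2.50214743] [ 0.75921596 -0.28234233  0.08679773]
```

Emit:
drive_tool([
  {"x": 0, "y": 0, "z": 0, "ax": 0, "ay": 0, "az": 0.8, "hand": 10},
  {"x": 0, "y": 0, "z": 0, "ax": 0, "ay": 0, "az": 1.6, "hand": 10},
  {"x": 0, "y": 0, "z": 0, "ax": 0, "ay": 0, "az": 2.4, "hand": 10},
  {"x": 0, "y": 0, "z": 0, "ax": 0, "ay": 0, "az": 3.2, "hand": 10},
  {"x": 0, "y": 0, "z": 0, "ax": 0, "ay": 0, "az": 4, "hand": 10},
  {"x": 0, "y": 0, "z": 0, "ax": 0, "ay": 0, "az": 4.7, "hand": 10},
  {"x": 0, "y": 0, "z": 0, "ax": 0, "ay": 0, "az": 5.3, "hand": 10},
  {"x": 0, "y": 0, "z": 0, "ax": 0, "ay": 0, "az": 5.3, "hand": 10},
])

```text
clock: 17.8
eef_pos: [646.1, 74.4, 113.4]
tcp_rot: [3.14, 0.003, 1.732]
contact_force: [3.2, 3.6, -3.7]
opening: 0.17
grasp_force: 40.3
```

```bash
python3 -W ignore -c "
from h import *
delta([645.2,73.8,113],[np.pi,0,1.626]);s=monitor.sense();print(s['opening'],s['contact_force'],s['wrist_torque'])"
```

```text
clock 17.8 pos [646.1  74.4 113.4] rpy [3.140e+00 3.000e-03 1.732e+00] d [-0.01 -0.02  0.01] w [0.01 0.03 1.01]
0.16999024419635853 [ 3.18437218  3.62310328 -3.7054078 ] [ 0.89068601 -0.73300511  0.07711941]
```

Emit:
drive_tool([
  {"x": 0, "y": 0, "z": 0, "ax": 0, "ay": 0, "az": 0.2, "hand": 10},
  {"x": 0, "y": 0, "z": 0, "ax": 0, "ay": 0, "az": 0.4, "hand": 10},
  {"x": 0, "y": 0, "z": 0, "ax": 0, "ay": 0, "az": 0.6, "hand": 10},
  {"x": 0, "y": 0, "z": 0, "ax": 0, "ay": 0, "az": 0.6, "hand": 10},
])

```text
clock: 18.2
eef_pos: [646.2, 74.4, 113.5]
tcp_rot: [3.14, 0.003, 1.671]
contact_force: [4.0, 3.4, -4.1]
opening: 0.174
grasp_force: 40.1
```

```bash
python3 -W ignore -c "
from h import *
delta([645.2,73.8,113],[np.pi,0,1.626]);s=monitor.sense();print(s['opening'],s['contact_force'],s['wrist_torque'])"
```

```text
clock 18.2 pos [646.2  74.4 113.5] rpy [3.140e+00 3.000e-03 1.671e+00] d [-0.01 -0.02  0.01] w [0.02 0.03 0.43]
0.17446853477454846 [ 4.03495792  3.39161641 -4.11931978] [ 0.99804554 -0.7471545   0.10622607]
```

Emit:
drive_tool([
  {"x": 0, "y": 0, "z": 0, "ax": 0, "ay": 0, "az": 0.2, "hand": 10},
  {"x": 0, "y": 0, "z": 0, "ax": 0, "ay": 0, "az": 0.45, "hand": 10},
  {"x": 0, "y": 0, "z": 0, "ax": 0, "ay": 0, "az": 0.45, "hand": 10},
])

```text
clock: 18.5
eef_pos: [646.2, 74.4, 113.5]
tcp_rot: [3.14, 0.003, 1.623]
contact_force: [2.9, 4.6, -4.9]
opening: 0.179
grasp_force: 40.1
```

```bash
python3 -W ignore -c "
from h import *
delta([645.2,73.8,113],[np.pi,0,1.626]);s=monitor.sense();print(s['opening'],s['contact_force'],s['wrist_torque'])"
```

```text
clock 18.5 pos [646.2  74.4 113.5] rpy [3.140e+00 3.000e-03 1.623e+00] d [-0.01 -0.02  0.01] w [ 0.02  0.03 -0.03]
0.17861018438513718 [ 2.94792048  4.62568635 -4.94212526] [ 0.91993167 -0.75618335  0.11950395]
```

Emit:
drive_tool([
  {"x": 0, "y": 0, "z": 0, "ax": 0, "ay": 0, "az": 0.2, "hand": 10},
  {"x": 0, "y": 0, "z": 0, "ax": 0, "ay": 0, "az": 0.4, "hand": 10},
  {"x": 0, "y": 0, "z": 0, "ax": 0, "ay": 0, "az": 0.4, "hand": 10},
])

```text
clock: 18.8
eef_pos: [646.2, 74.4, 113.5]
tcp_rot: [3.139, 0.003, 1.582]
contact_force: [3.6, 4.7, -5.5]
opening: 0.179
grasp_force: 40.1
```

```bash
python3 -W ignore -c "
from h import *
delta([645.2,73.8,113],[np.pi,0,1.626]);s=monitor.sense();print(s['opening'],s['contact_force'],s['wrist_torque'])"
```

```text
clock 18.8 pos [646.2  74.4 113.5] rpy [3.139e+00 3.000e-03 1.582e+00] d [-0.01 -0.02  0.01] w [ 0.02  0.03 -0.42]
0.17856053648854708 [ 3.60123585  4.67879325 -5.49315977] [ 0.95486522 -0.82172574  0.18038758]
```

Emit:
drive_tool([
  {"x": 0, "y": 0, "z": 0, "ax": 0, "ay": 0, "az": 0.2, "hand": 10},
  {"x": 0, "y": 0, "z": 0, "ax": 0, "ay": 0, "az": 0.3, "hand": 10},
  {"x": 0, "y": 0, "z": 0, "ax": 0, "ay": 0, "az": 0.3, "hand": 10},
])

```text
clock: 19.1
eef_pos: [646.3, 74.4, 113.5]
tcp_rot: [3.139, 0.003, 1.551]
contact_force: [3.8, 4.8, -4.0]
opening: 0.174
grasp_force: 40.2
```

```bash
python3 -W ignore -c "
from h import *
delta([645.2,73.8,113],[np.pi,0,1.626]);s=monitor.sense();print(s['opening'],s['contact_force'],s['wrist_torque'])"
```

```text
clock 19.1 pos [646.3  74.4 113.5] rpy [3.139e+00 3.000e-03 1.551e+00] d [-0.01 -0.02  0.01] w [ 0.02  0.03 -0.71]
0.17361805697215726 [ 3.78307056  4.78416114 -3.9942029 ] [ 0.90513936 -0.88285936  0.50771299]
```

Emit:
drive_tool([
  {"x": 0, "y": 0, "z": 0, "ax": 0, "ay": 0, "az": 0.2, "hand": 10},
  {"x": 0, "y": 0, "z": 0, "ax": 0, "ay": 0, "az": 0.3, "hand": 10},
  {"x": 0, "y": 0, "z": 0, "ax": 0, "ay": 0, "az": 0.3, "hand": 10},
])

```text
clock: 19.4
eef_pos: [646.2, 74.2, 113.5]
tcp_rot: [3.139, 0.004, 1.521]
contact_force: [3.4, 4.1, -4.9]
opening: 0.177
grasp_force: 41.2
```

```bash
python3 -W ignore -c "
from h import *
delta([645.2,73.8,113],[np.pi,0,1.626]);s=monitor.sense();print(s['opening'],s['contact_force'],s['wrist_torque'])"
```

```text
clock 19.4 pos [646.2  74.2 113.5] rpy [3.139 0.004 1.521] d [-0.01 -0.02  0.01] w [ 0.02  0.04 -1.01]
0.17712692645000452 [ 3.35723555  4.08871511 -4.92186325] [ 0.78188186 -0.78745521  0.84967305]
```

The torque rose to 0.85 N m, so the valve is against its stop. I'll ease back within the play, release and lift off.

Emit:
drive_tool([
  {"x": 0, "y": 0, "z": 0, "ax": 0, "ay": 0, "az": -0.4, "hand": 10},
  {"x": 0, "y": 0, "z": 0, "ax": 0, "ay": 0, "az": -0.7, "hand": 10},
  {"x": 0, "y": 0, "z": 0, "ax": 0, "ay": 0, "az": -0.7, "hand": 10},
  {"x": 0, "y": 0, "z": 0, "ax": 0, "ay": 0, "az": -0.7, "hand": 40},
  {"x": 0, "y": 0, "z": 0, "ax": 0, "ay": 0, "az": -0.7, "hand": 40},
  {"x": 0, "y": 0, "z": 0, "ax": 0, "ay": 0, "az": -0.7, "hand": 40},
  {"x": 0, "y": 0, "z": -0.3, "ax": 0, "ay": 0, "az": -0.7, "hand": 40},
  {"x": 0, "y": 0, "z": -0.8, "ax": 0, "ay": 0, "az": -0.7, "hand": 40},
])

```text
clock: 20.2
eef_pos: [643.9, 73.6, 153.0]
tcp_rot: [-3.138, 0.005, 1.59]
contact_force: [0.5, 0.0, 0.3]
opening: 0.469
grasp_force: 0.0
```

Emit:
drive_tool([
  {"x": 0, "y": 0, "z": -0.8, "ax": 0, "ay": 0, "az": 0, "hand": 40},
  {"x": 0, "y": 0, "z": -1.6, "ax": 0, "ay": 0, "az": 0, "hand": 40},
  {"x": 0, "y": -0.8, "z": -2.4, "ax": 0, "ay": 0, "az": 0, "hand": 40},
  {"x": 0, "y": -1.6, "z": -2.8, "ax": 0, "ay": 0, "az": 0, "hand": 40},
  {"x": 0, "y": -2, "z": -2.8, "ax": 0, "ay": 0, "az": 0, "hand": 40},
  {"x": 0, "y": -2, "z": -2.8, "ax": 0, "ay": 0, "az": 0, "hand": 40},
])

```text
clock: 20.8
eef_pos: [543.2, 72.4, 295.9]
tcp_rot: [3.14, 0.004, 1.59]
contact_force: [-0.2, 0.5, -0.6]
opening: 0.468
grasp_force: 0.0
```

```bash
python3 -W ignore -c "
from h import *
w=imaging.camera_info('wrist');a=imaging.grab_frame('wrist');m=imaging.grab_frame('side')
print(proj(w,[[645,73,132],[645-.055*30,103,132],[645+.055*30,43,132]]).round(1))
# bar direction: dark blob near the handle top
p=proj(w,[[645,73,132]])[0].astype(int);g=a.max(2);x0,y0=p-28;sub=g[y0:y0+56,x0:x0+56];print(x0,y0)
for r_ in sub[::3,::2]: print(''.join('#' if v<35 else '+' if v<70 else '.' for v in r_))
s0=cv2.imread('pics/side0.png').max(2).astype(int);d=abs(s0-m.max(2));print('side diff rows>25, neighbours', [(d[y:y+12,x:x+20]>25).sum() for x,y in((310,185),(325,205),(320,225))])
print(monitor.sense()['eef_pos'])"
```

```text
[[361.2 170.2]
 [363.  139.8]
 [359.5 199.1]]
333 142
##################+.........
###################.........
+##################.........
+#################+.........
+#################+.........
+#################+.........
##################..........
##################..........
##############++##..........
############+....+..........
############+...............
+############+..++..........
..+##############+..........
....#############...........
........#########...........
.......+#######+#...........
+......+#######++...........
###++...+######++...........
######+++#######............
side diff rows>25, neighbours [np.int64(0), np.int64(0), np.int64(0)]
[545.51184997  72.49231632 294.52124315]
```

```bash
python3 -c "
from rig import r; print(r.sign_off())"
```

```text
the job is handed in; nothing more can be done
None
```

The handle is back on the bare spindle, fully home, and turned clockwise to its stop (torque rose to 0.85 N m) with the bar in line with the row. A side-camera check showed no change at the other handles, and the job was handed in at about 21 s.

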